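Feel the clamp gap of a microtome knife holder with a shim

TASK

Stand the long straight bar on its long edge on the floor of the knife holder's channel, flush along the back plate and roughly centred, and let go of it. Then take the shim by its handle from its stand and slide its blade straight down between the bar and the middle of the sprung clamp plate, touching both, until it drags snugly and the black line across the blade is level with the clamp plate's top edge. Finish while still holding the shim there, with the bar still flush and the other things on the bench left alone.

Things in the scene. Friction and masses are not known exactly. Their poses are not given: they have to be found in the camera images.
- holder: Fixed microtome knife holder: dark steel base 125 x 160 x 8 mm, open-topped channel along its y, floor 8 mm up. Origin at bench height below the mid-plane of the flush bar. Upright back plate face at x = -6 mm, 110 mm long, up to 44 mm height, then sloping away as lead-in to 50 mm. Clamp plate on the +x side; behind it two grey spring posts 36 mm high at x = 45 to 59 mm.
- bar_seat (a point): Point on the holder where the bar's centre is when the bar stands flush and centred in the channel: x = 0, y = 0, 43 mm above the bench; axes as the holder's (the bar's y along the holder's y, either way round). The bar's front face is then at x = +6 mm.
- clamp (a joint): Sprung clamp plate, 60 mm wide, centred in the holder's y; slides along +x: 0 at rest, 0.008 m fully open; spring 3 N at rest + 1 N per mm. At rest its face is at x = 8 mm (2 mm from a flush bar) from 10 to 24 mm height, then leans back to x = 12 mm at 34 mm and 18 mm at 42 mm, its top edge. The 4 mm blade opens it about 2 mm.
- clamp_top (a point): Mid-point of the clamp plate's top edge on the channel side, 42 mm above the bench, at x = 18 mm in the holder when at rest; moves with the plate; axes as the holder's.
- bar_center (a point): Centre of the long plain aluminium straight bar, 12 mm thick (its x), 130 mm long (its y), 70 mm high (its z), 0.2 to 0.4 kg; its lowest 4 mm are 9 mm thick. Starts on edge in a grey rest 50 x 100 mm with a groove 15 mm wide and 12 mm deep; its underside is 8 mm above the bench, the rest's top 20 mm.
- shim_grip (a point): Centre of the shim's aluminium handle, 16 mm (its x) x 28 mm (its y) x 42 mm high (z). From it hangs a steel blade 4 mm thick (x), 24 mm wide (y), 70 mm long, its last 4 mm 2 mm thick; tip 91 mm below this point. Starts upright in a black stand 40 mm high, base 60 x 60 mm, tip 6 mm above the bench in a slot 34 mm deep: lift it over 34 mm to free it. About 0.07 kg.
- shim_line (a point): Black line across the shim's blade, on its centre line, 26 mm above the tip and 65 mm below the handle's centre; axes as the handle's. Level with the clamp's top edge, the tip is 8 mm clear of the channel floor. Pushing the blade down takes 8 to 20 N; easing it lightly against the bar first keeps it touching both.
- short_bar: Bystander: short aluminium bar 20 x 70 x 20 mm lying on the bench; origin centre of its underside.
- brush: Bystander: wooden-handled brush, 170 mm, lying on the bench.
- driver: Bystander: screwdriver with black handle, 170 mm, lying on the bench.
- blade_box: Bystander: white box 45 x 85 x 22 mm; origin centre of its underside.
- cassettes: Bystander: stack of white cassettes 30 x 42 x 28 mm; origin centre of its underside.
- dish: Bystander: shallow white dish, 80 mm across, 18 mm high; origin centre of its underside.
- jar: Bystander: amber jar, 52 mm across, 70 mm high; origin centre of its underside.
Not all that is in view belongs to the job. Of the things that look like the part that bears bar_center, the largest one is meant.

How it is judged (in metres and radians):
On the way, in this order (a step that is already met when the one before it is completed fails the run):
1. the bar stands in the channel, flush along the back plate, and is let go (x of bar_center in the frame of holder between -0.0018 and 0.0015 m and y of bar_center in the frame of holder between -0.02 and 0.02 m and z of bar_center in the frame of holder between 0.041 and 0.0455 m and angle between the y axis of bar_center and the y axis of holder, either way round below 0.03 rad and angle between bar_center's own z axis and vertical below 0.05 rad and contact force between the fingers and bar below 0.3 N), for 0.3 s.
2. the shim's blade is pinched between bar and clamp plate, its line level with the clamp's top edge (z of shim_line in the frame of holder between 0.037 and 0.047 m and y of shim_line in the frame of holder between -0.015 and 0.015 m and value of joint clamp above 0.001 m and contact force between shim and clamp above 1.5 N and contact force between shim and bar above 0.5 N and angle between shim_grip's own z axis and vertical below 0.1 rad and contact force between the fingers and shim above 3 N), for 0.3 s.
At the end, for the whole second after the job is handed in: Bar on the channel floor (2.5 mm), flush to the back plate (1.5 mm, 0.03 rad), centred (20 mm), not touched. Shim gripped, still, upright (0.1 rad), within 15 mm of mid-clamp, pressing on bar and clamp, clamp open over 1 mm, line within 5 mm of the clamp's top height (all of step 2 and x of bar_center in the frame of holder between -0.0018 and 0.0015 m and y of bar_center in the frame of holder between -0.02 and 0.02 m and z of bar_center in the frame of holder between 0.041 and 0.0455 m and angle between the y axis of bar_center and the y axis of holder, either way round below 0.03 rad and angle between bar_center's own z axis and vertical below 0.05 rad and contact force between each of the arm, the fingers and bar below 0.5 N and linear speed of shim below 0.02 m/s); the arm keeps its last pose, push and grip.
It fails at once if a bystander is moved more than 30 mm (distance of any of short_bar, brush, driver, blade_box, cassettes, dish, jar from where it was at the start of the episode above 0.03 m).
It also fails if it takes over 66 s, if anything falls off the work surface, if the arm or the gripper's body presses on something with over 40 N, if the wrist force passes 120 N, or if a joint passes its speed limit or range.

ROBOT

A 7-joint arm with a two-finger parallel gripper is mounted at the origin on the work surface. World frame = base frame: x ahead of the robot, y to its left, z up, the work surface at z = 0. Lengths are in mm, angles in rad, forces in N, time in s.
With the tool pointing down it reaches from about 400 to 900 mm from the base axis. Payload 5.6 kg.
Tool frame: the origin (TCP) lies midway between the tips of the shut fingers; the grasp point (between the pads) lies 19 mm behind it; x points along the fingers, y is the direction in which the jaws open and shut, and the axes are right-handed (so a half turn about x gives the same grasp; the last joint's range is limited). The gripper opens to 92 mm and grips with 3 to 60 N. Pads are 20 mm wide; open, the fingers measure 128 mm over their backs; the gripper's body (75 mm by 189 mm) begins 69 mm behind the grasp point.
Start: joints at [-1.339, 0.468, -0.012, 1.603, 0.006, 1.071, -0.056], TCP at [176.422, 625.607, 214.592] pointing down, gripper open.
Joint ranges: [-2.53, 2.53], [-0.31, 2.02], [-1.57, 1.55], [0.28, 2.44], [-1.29, 4.43], [0.15, 1.84], [-2.92, 2.92]. Speed limits (rad/s): [2.57, 2.57, 3.14, 3.14, 3.14, 3.14, 3.14].

INTERFACE

Orientations are given as a rotation vector (axis times angle).
In Python, from cell import robot, grip, kin, viewer gives the robot as it stands. Calls block until the motion is done:
- robot.movep(position, orientation): joint-space move of the TCP to a pose.
- robot.servo_line(position, feed=150, rotation=None): straight line of the TCP; rotation=None keeps the orientation; feed is the mean speed in mm/s.
- robot.goto_joints(angles): joint-space move.
- grip(opening, newtons=None): opening from 0.0 (shut) to 1.0 (fully open); newtons is the grip in N (None keeps the last); returns when the fingers have stopped.
- robot.hold(seconds).
- kin.ik(position, orientation): joint angles nearest the present ones, or None.
- robot.observe(): the state.
- viewer.read_camera(name): name is "scene" or "top"; returns the picture (480x640x3 uint8, red, green, blue); there is no depth.
- viewer.camera_info(name): a dict with "camera_matrix" (3x3 intrinsics, pixels), "k1" (the pictures are not rectified: a ray, as slopes to the right and down, at radius r is drawn at 1 + k1 r^2 times it, then the intrinsics apply), "R" (3x3) and "t" (3): a world point X has camera coordinates R X + t. Camera axes: x right, y down, z forward; pixel columns grow to the right and rows downward; lengths in mm; the calibration is good to about 2 mm. A picture is of the moment at which its call begins. camera_info takes no time and is no camera call.
A pose or a line that the arm cannot do raises robot.IKError and nothing moves.
- robot.job_done(): hands the job in, once; it reports no verdict.
Trained networks look in the newest picture that a camera, given by its name, has taken for a name from the list of things; names that differ only in an ending like _2 or _b are one class to them, and where a whole thing is asked for, a point or a joint stands for the part that bears it (a point fixed in the world has none). Each returns a list of dicts, best first, with "confidence" (0 to 1); they miss things now and then, are a little off and sometimes report something else, mostly with a low value. They report only what shows in the picture. A call takes as long as a camera call. They do not tell look-alikes from the thing itself.
- viewer.silhouettes(name, camera): "mask" (480x640 bool, what is visible of it).
- viewer.pinpoint(name, camera): "at" ([x, y, z] in mm, in the coordinates of the camera as it stood for that picture, good to about 4 mm: a listed point, or the origin of a listed thing).
The state is a dict: "t": time; "joints": joint angles; "joint_velocities": joint speeds; "joint_torque": joint torques, N m; "tcp_pos": TCP position; "tcp_rot": TCP orientation; "contact_force": force on the tool from outside, world axes, zero at the start; "wrist_torque": the same for the moment, N m; "grip_width": opening from 0.0 (shut) to 1.0 (fully open).
Only numpy, scipy, OpenCV 4.12 (cv2) and the standard library are available. Lean on these libraries where they do the work, as an engineer would, in place of code of your own. Each camera call takes 0.05 s, during which the arm holds its last target.

## Working session

There is one attempt and no reset: what is moved stays moved. The work goes in short steps, each a Python script; the robot and the scene stay as the last script left them, time stands still between calls to the robot, and variables do not carry over. Pictures are saved under pics/ and viewed, and the job is handed in when it is done.

```bash
mkdir -p pics; ls
python3 - <<'E'
from cell import robot, grip, kin, viewer
import cv2
for n in ["scene","top"]:
    im=viewer.read_camera(n); cv2.imwrite(f"pics/{n}0.png",im[:,:,::-1])
    print(viewer.camera_info(n))
    names=["holder","bar_seat","clamp_top","bar_center","shim_grip","shim_line"]
    for k in names:
        print(n,k,[(round(d["confidence"],2),[round(float(v),1) for v in d["at"]]) for d in viewer.pinpoint(k,n)])
print(robot.observe())
E
```

```text
pics
{'camera_matrix': array([[468.39843557,   0.        , 315.27124948],
       [  0.        , 468.39843557, 237.2994027 ],
       [  0.        ,   0.        ,   1.        ]]), 'k1': 0.0032543828386512835, 'R': array([[-0.23972889,  0.97075195,  0.01306589],
       [ 0.78807787,  0.20244172, -0.5813352 ],
       [-0.56697736, -0.12906591, -0.81355926]]), 't': array([ 129.53993289, -409.30094673, 1324.26018551])}
scene holder [(0.8, [20.3, 24.8, 1013.1])]
scene bar_seat [(0.72, [20.0, -1.4, 979.4]), (0.59, [-94.0, -140.5, 1128.2])]
scene clamp_top [(0.87, [8.9, 12.4, 966.5])]
scene bar_center [(0.94, [412.7, 45.8, 971.8]), (0.78, [316.8, -59.2, 1043.1]), (0.7, [264.2, 8.9, 973.6]), (0.44, [9.1, 10.5, 969.5])]
scene shim_grip [(0.56, [-248.7, -139.0, 1005.8])]
scene shim_line [(0.58, [-255.1, -104.0, 1058.1])]
{'camera_matrix': array([[496.35540425,   0.        , 314.25824296],
       [  0.        , 496.35540425, 240.99579563],
       [  0.        ,   0.        ,   1.        ]]), 'k1': -0.08283214130547188, 'R': array([[ 0.0222362 , -0.99975141,  0.00163382],
       [-0.99031674, -0.0
[... 490 characters left out ...]
 1167.3])]
{'t': 0.7, 'joints': array([-1.33901011,  0.46748221, -0.01160963,  1.60269698,  0.0059754 ,
        1.07138386, -0.05629215]), 'joint_velocities': array([-0.00022421,  0.00091239,  0.00019262,  0.00044472, -0.00022785,
        0.0006741 , -0.00032451]), 'joint_torque': array([-1.11521407e-03, -5.20279491e+01, -1.26857869e-02, -2.44009835e+01,
       -5.66605653e-02,  1.13814502e-02,  3.72512704e-05]), 'tcp_pos': array([176.40466086, 625.62027392, 214.60516279]), 'tcp_rot': array([ 0.21579513,  1.55998829, -0.21569619]), 'contact_force': array([ 0.19787381,  0.44235724, -0.37336878]), 'wrist_torque': array([-0.01500212, -0.01923921, -0.01537167]), 'grip_width': 0.9988109381709162}
```

View pics/scene0.png

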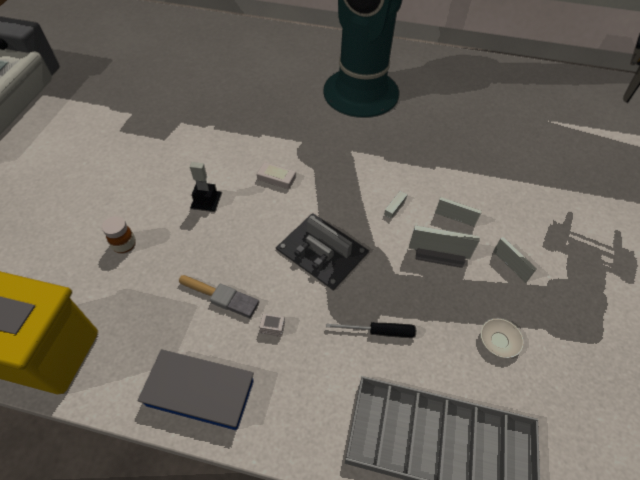

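View pics/top0.png

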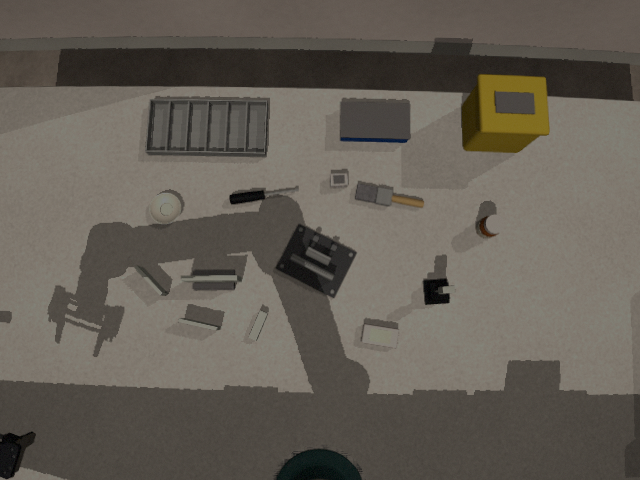

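The candidates for the long bar in the scene view are the plate in the grey rest (444,243), a smaller plate (458,212), a smaller plate (515,260) and the short bar (396,205). By the description I choose the largest, in the grey rest at (444,243) scene / (211,278) top. Next I check it in close crops.

```bash
cat > h.py <<'E'
import numpy as np, cv2
def P(info,X):
    X=np.atleast_2d(np.asarray(X,float)); C=X@np.array(info["R"]).T+np.array(info["t"])
    s=C[:,:2]/C[:,2:]; r2=(s**2).sum(1,keepdims=True); s=s*(1+info["k1"]*r2)
    K=info["camera_matrix"]; return s*[K[0,0],K[1,1]]+[K[0,2],K[1,2]]
def cam2w(info,c): return np.array(info["R"]).T@(np.array(c)-np.array(info["t"]))
def unproj(info,uv,z):
    K=info["camera_matrix"]; d=(np.array(uv,float)-[K[0,2],K[1,2]])/[K[0,0],K[1,1]]; s=d.copy()
    for _ in range(10): s=d/(1+info["k1"]*(s@s))
    R=np.array(info["R"]); o=-R.T@np.array(info["t"]); v=R.T@np.append(s,1); return o+v*(z-o[2])/v[2]
E
python3 - <<'E'
from cell import viewer
from h import *
s=cv2.imread("pics/scene0.png"); t=cv2.imread("pics/top0.png")
def crop(im,x,y,w=100,h=75): return cv2.resize(im[y:y+h,x:x+w],(400,300),interpolation=cv2.INTER_CUBIC)
cv2.imwrite("pics/c1.png",np.vstack([np.hstack([crop(s,395,195),crop(t,160,245)]),np.hstack([crop(s,272,210),crop(t,265,222)])]))
cv2.imwrite("pics/c2.png",np.hstack([crop(s,165,145),crop(t,390,250)]))
I={n:viewer.camera_info(n) for n in("scene","top")}
for n,l in {"scene":[("holder",[20.3,24.8,1013.1]),("seat",[20,-1.4,979.4]),("clamp_top",[8.9,12.4,966.5]),("bar",[264.2,8.9,973.6]),("grip",[-248.7,-139,1005.8]),("line",[-255.1,-104,1058.1])],
 "top":[("holder",[-.1,51.1,1209.8]),("seat",[2.7,50.6,1165.1]),("clamp_top",[8.1,30.1,1171.2]),("bar",[-244.7,87.7,1161.1])]}.items():
    for k,c in l: print(n,k,cam2w(I[n],c).round(1))
import pickle
sil={}
for n in I:
  for k in["holder","bar_center","shim_grip","short_bar","brush","driver","blade_box","cassettes","dish","jar"]:
    r=viewer.silhouettes(k,n); sil[n,k]=r
    print(n,k,[(round(d["confidence"],2),int(d["mask"].sum()),np.argwhere(d["mask"]).mean(0)[::-1].round().tolist()) for d in r])
pickle.dump(sil,open("sil.pkl","wb"))
E
```

```text
scene holder [544.7  22.   -0.6]
scene seat [543.2  20.7  42. ]
scene clamp_top [564.1  14.4  44.3]
scene bar [496.1 260.6  43.9]
scene grip [ 484.3 -271.4   97. ]
scene line [ 483.7 -277.2   34. ]
top holder [ 5.461e+02  2.110e+01 -3.000e-01]
top seat [540.6  18.3  44. ]
top clamp_top [561.8  13.4  40.8]
top bar [497.8 264.8  42.5]
scene holder []
scene bar_center [(0.91, 856, [514.0, 259.0]), (0.77, 789, [458.0, 211.0]), (0.57, 1500, [444.0, 241.0])]
scene shim_grip [(0.63, 343, [199.0, 176.0])]
scene short_bar [(0.63, 244, [396.0, 204.0]), (0.41, 390, [200.0, 175.0])]
scene brush [(0.94, 1194, [225.0, 297.0]), (0.33, 256, [396.0, 204.0])]
scene driver [(0.82, 778, [384.0, 329.0])]
scene blade_box [(0.77, 668, [276.0, 175.0])]
scene cassettes [(0.75, 492, [272.0, 324.0])]
scene dish [(0.86, 1281, [502.0, 338.0]), (0.29, 294, [319.0, 247.0])]
scene jar [(0.7, 840, [119.0, 235.0])]
top holder [(0.97, 3407, [316.0, 260.0])]
top bar_center [(0.86, 412, [211.0, 278.0]), (0.64, 162, [199.0, 324.0]), (0.63, 290, [151.0, 281.0])]
top shim_grip [(0.64, 146, [446.0, 289.0])]
top short_bar []
top brush [(0.81, 855, [383.0, 196.0])]
top driver [(0.92, 304, [247.0, 197.0])]
top blade_box [(0.19, 271, [258.0, 325.0])]
top cassettes [(0.74, 241, [338.0, 180.0])]
top dish [(0.77, 835, [165.0, 208.0])]
top jar [(0.94, 504, [489.0, 226.0]), (0.71, 774, [382.0, 196.0])]
```

View pics/c1.png

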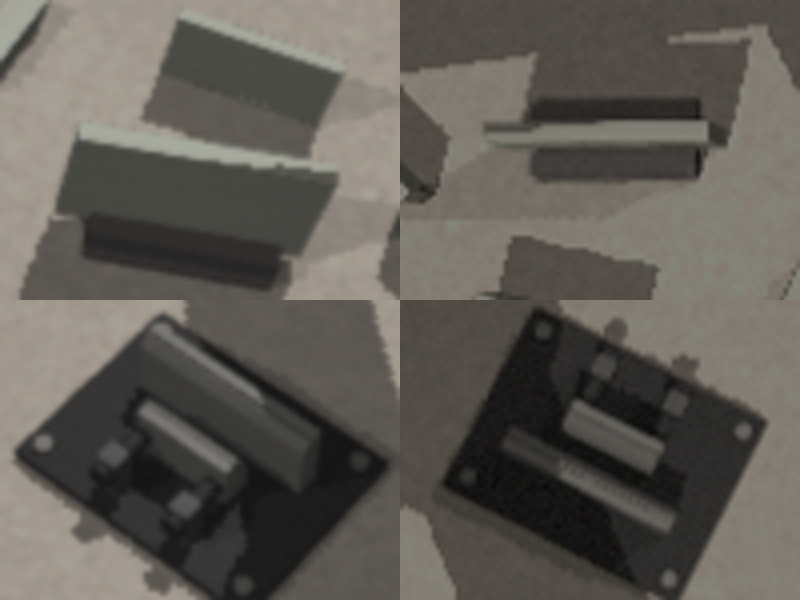

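View pics/c2.png

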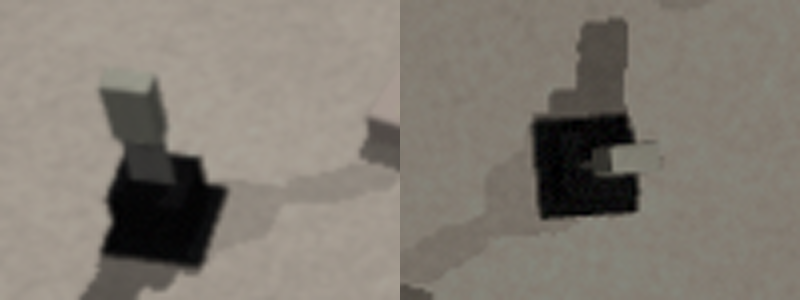

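The crops confirm it: the long bar stands in the grey rest, and the other two plates are shorter and have no rest. Next I fit the poses precisely by overlaying the models.

```bash
cat > crop.py <<'E'
import cv2,numpy as np
def crop8(im,x,y,w=100,h=75,f=8,g=0.6):
    c=cv2.resize(im[y:y+h,x:x+w],(w*f,h*f),interpolation=cv2.INTER_CUBIC)
    c=(255*(c/255.)**g).astype(np.uint8)
    for i in range(0,w,10): cv2.putText(c,str(x+i),(i*f,8),0,.32,(0,255,255)); cv2.line(c,(i*f,0),(i*f,h*f),(0,200,200),1) if 0 else cv2.line(c,(i*f,10),(i*f,16),(0,255,255),1)
    for j in range(0,h,10): cv2.putText(c,str(y+j),(0,j*f+4),0,.32,(0,255,255)); cv2.line(c,(22,j*f),(28,j*f),(0,255,255),1)
    return c
E
cat > fit.py <<'E'
from h import *
from crop import crop8
from scipy.optimize import minimize
import pickle
from cell import viewer
I={n:viewer.camera_info(n) for n in("scene","top")}
sil=pickle.load(open("sil.pkl","rb"))
def T(p,X):
    c,s=np.cos(p[2]),np.sin(p[2]); X=np.asarray(X,float); return np.c_[c*X[:,0]-s*X[:,1]+p[0], s*X[:,0]+c*X[:,1]+p[1], X[:,2]]
def box(x,y,z): return np.array([[a,b,c] for a in x for b in y for c in z],float)
S=4
def hullmask(info,pts):
    m=np.zeros((480*S,640*S),np.uint8); uv=P(info,pts)
    h=cv2.convexHull(((uv+.5)*S-.5).astype(np.float32)).round().astype(np.int32); cv2.fillConvexPoly(m,h,1)
    return cv2.resize(m.astype(np.float32),(640,480),interpolation=cv2.INTER_AREA)
def fit(p0,X,masks,sc=(3,3,.05)):
    def f(q):
        p=np.array(p0)+q*np.array(sc); e=0
        for n,m in masks: 
            e+=np.abs(hullmask(I[n],T(p,X))-m).sum()/m.sum()
        return e
    best=None
    for s in ([0,0,0],[1,1,1],[-1,1,-1]):
        r=minimize(f,s,method="Nelder-Mead",options=dict(initial_simplex=np.array(s)+np.vstack([np.zeros(3),np.eye(3)*1.5]),xatol=.01,fatol=1e-4))
        if best is None or r.fun<best.fun: best=r
    return np.array(p0)+best.x*np.array(sc),best.fun
E
python3 - <<'E'
from fit import *
mt=sil["top","bar_center"][0]["mask"]; ms=sil["scene","bar_center"][2]["mask"]
# visible bar: in rest, lower part hidden below z=20
X=box([-6,6],[-65,65],[8,78])
X2=np.r_[box([-6,6],[-65,65],[20,78])]
for nm,ml in (("top",[("top",mt)]),("scene",[("scene",ms)]),("both",[("top",mt),("scene",ms)])):
    print("bar",nm,fit([497,262,0.05],X2,ml))
mh=sil["top","holder"][0]["mask"]
print("base",fit([546,15,-.5],box([-62.5,62.5],[-80,80],[0,8]),[("top",mh)]))
for n in I: print(n,mt.sum())
E
python3 - <<'E'
from crop import *
s=cv2.imread("pics/scene0.png"); t=cv2.imread("pics/top0.png")
cv2.imwrite("pics/ht.png",crop8(t,266,215)); cv2.imwrite("pics/hs.png",crop8(s,272,210))
cv2.imwrite("pics/st.png",crop8(t,415,270,50,37,16)); cv2.imwrite("pics/ss.png",crop8(s,180,155,60,60,10))
E
```

```text
bar top (array([4.98110154e+02, 2.60189525e+02, 2.60532693e-02]), np.float64(0.018507281553398057))
bar scene (array([4.99223079e+02, 2.61516145e+02, 3.93243410e-02]), np.float64(0.050708333333333334))
bar both (array([4.97964562e+02, 2.60709336e+02, 2.48321254e-02]), np.float64(0.09037904530744337))
base (array([ 5.50957374e+02,  1.66059887e+01, -4.52318188e-01]), np.float64(0.027131640739653653))
scene 412
top 412
```

View pics/ht.png

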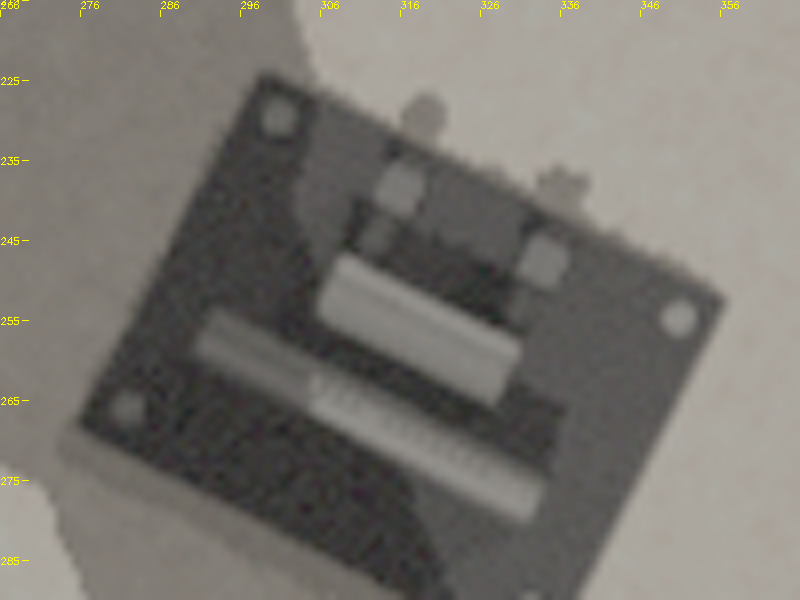

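View pics/hs.png

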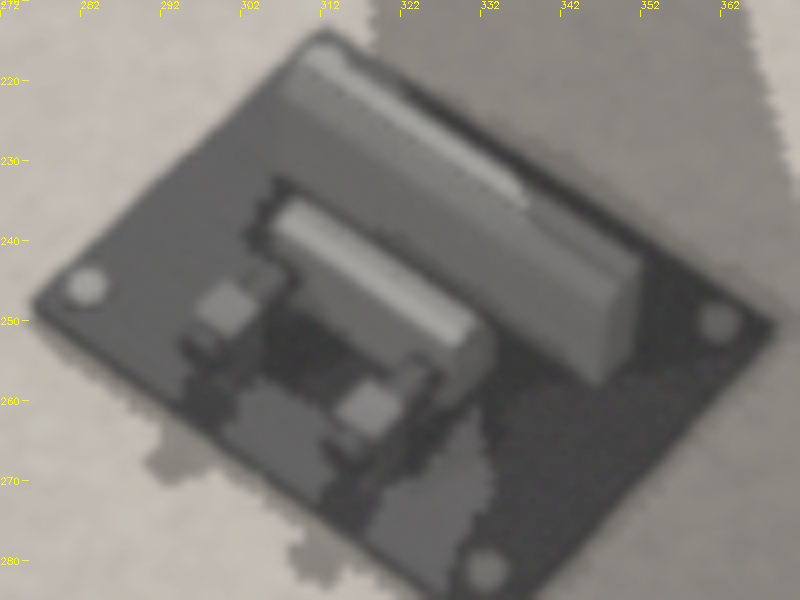

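View pics/st.png

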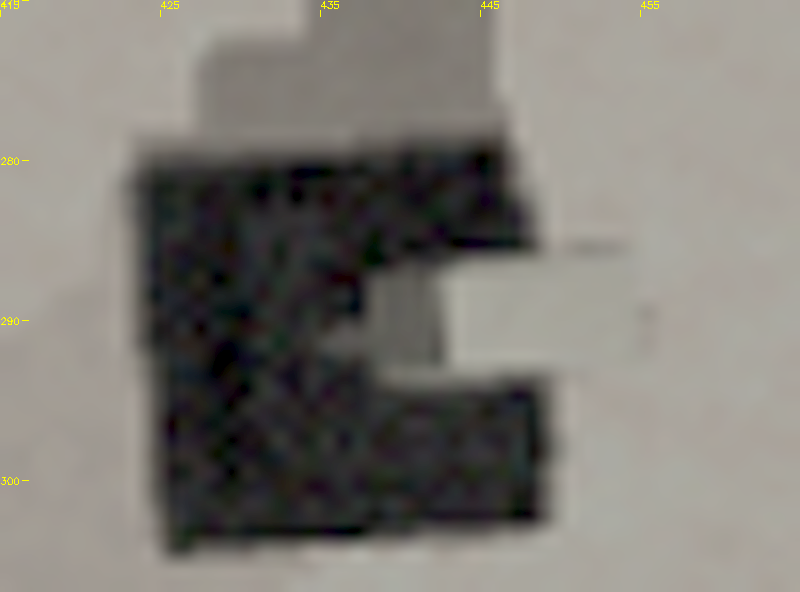

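View pics/ss.png

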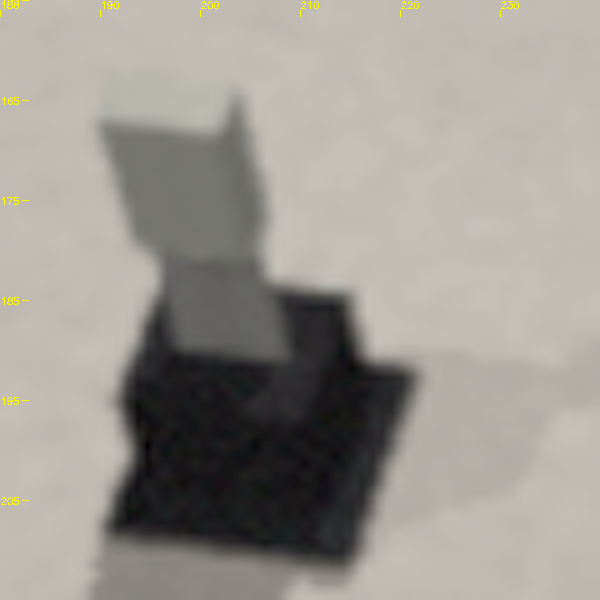

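```bash
cat > hold.py <<'E'
from fit import *
from scipy.optimize import least_squares
# (view, crop px, model point fn(bx))
B=62.5
pts=[("top",(262,72),lambda b:(b+B,80,8)),("top",(725,300),lambda b:(b+B,-80,8)),("top",(80,425),lambda b:(b-B,80,8)),
("scene",(325,30),lambda b:(b-B,80,8) if 0 else None)]
org={"top":(266,215),"scene":(272,210)}
E
python3 - <<'E'
from hold import *
# work out which corner is which in scene with initial guess
p=[545,20,-.452]
for n in I:
  for nm,X in dict(c00=(-60+6,80,8),c01=(-54,-80,8),c10=(69,80,8),c11=(69,-80,8),bpL=(-6,55,44),bpR=(-6,-55,44),bpRb=(-6,-55,8),cl=(18,30,42),cr=(18,-30,42)).items():
    print(n,nm,((P(I[n],T(p,[X]))[0]+.5-org[n])*8-.5).round())
E
```

```text
scene c00 [778. 327.]
scene c01 [319.  24.]
scene c10 [491. 636.]
scene c11 [ 24. 298.]
scene bpL [603. 315.]
scene bpR [276.  94.]
scene bpRb [277. 174.]
scene cl [468. 327.]
scene cr [290. 204.]
top c00 [ 76. 418.]
top c01 [548. 661.]
top c10 [263.  61.]
top c11 [731. 299.]
top bpL [218. 302.]
top bpR [551. 472.]
top bpRb [546. 481.]
top cl [331. 269.]
top cr [512. 362.]
```

```bash
cat > hold.py <<'E'
from fit import *
from scipy.optimize import least_squares
B=62.5
org={"top":(266,215),"scene":(272,210)}
b1=lambda b:(b+B,80,8); b2=lambda b:(b+B,-80,8); b3=lambda b:(b-B,80,8); b4=lambda b:(b-B,-80,8)
L=[("top",(262,72),b1),("top",(725,300),b2),("top",(80,425),b3),
("scene",(775,328),b3),("scene",(325,30),b4),("scene",(33,300),b2),
("scene",(612,292),lambda b:(-6,55,44)),("scene",(285,95),lambda b:(-6,-55,44)),("scene",(597,385),lambda b:(-6,55,8)),
("scene",(483,320),lambda b:(18,30,42)),("scene",(298,200),lambda b:(18,-30,42)),
("top",(336,272),lambda b:(18,30,42)),("top",(512,360),lambda b:(18,-30,42)),("top",(220,305),lambda b:(-6,55,44)),("top",(550,472),lambda b:(-6,-55,44))]
def res(q,sel):
    r=[]
    for n,uv,f in sel:
        u=P(I[n],T(q[:3],[f(q[3])]))[0]; r+=list(u-((np.array(uv)+.5)/8+np.array(org[n])-.5))
    return np.array(r)
E
python3 - <<'E'
from hold import *
for nm,sel in (("all",L),("top",[l for l in L if l[0]=="top"]),("scene",[l for l in L if l[0]=="scene"])):
    s=least_squares(res,[545,20,-.45,5],args=(sel,),loss="soft_l1"); print(nm,s.x.round(3)); print(res(s.x,sel).reshape(-1,2).round(2).tolist())
E
```

```text
all [ 5.43619e+02  2.09170e+01 -4.47000e-01  8.03900e+00]
[[-0.15, -1.24], [0.6, -0.38], [-0.96, 0.08], [1.02, -0.84], [-0.23, -1.23], [-1.0, -0.05], [-0.42, 2.35], [-0.6, -0.41], [0.27, 0.31], [-1.16, 0.34], [-0.47, 0.09], [-1.14, 0.25], [-0.42, 0.69], [-0.74, 0.28], [-0.2, 0.51]]
top [ 5.44662e+02  1.94630e+01 -4.46000e-01  5.61600e+00]
[[-0.02, -0.77], [0.76, 0.07], [-0.8, 0.57], [-0.52, -0.17], [0.21, 0.25], [-0.11, -0.14], [0.44, 0.07]]
scene [ 5.42651e+02  2.19480e+01 -4.50000e-01  1.05930e+01]
[[0.87, -0.24], [-0.29, -0.81], [-1.21, 0.33], [0.13, 2.13], [0.03, -0.7], [0.8, 0.09], [-0.61, 0.08], [0.13, -0.21]]
```

Run:
```python
from hold import *
p=[544.3,20.8,-.449]
ims={"scene":cv2.imread("pics/scene0.png"),"top":cv2.imread("pics/top0.png")}
out=[]
for n in I:
    c=crop8(ims[n],*org[n])
    def ln(a,b,col):
        u=((P(I[n],T(p,[a,b]))+.5-org[n])*8-.5).round().astype(int); cv2.line(c,tuple(map(int,u[0])),tuple(map(int,u[1])),col,1,cv2.LINE_AA)
    for a,b in (((-6,55,44),(-6,-55,44)),((-6,55,44),(-6,55,8)),((-6,-55,44),(-6,-55,8)),((18,30,42),(18,-30,42)),((12,30,34),(12,-30,34))): ln(a,b,(0,0,255))
    q=[b1(7),b2(7),b4(7),b3(7)]
    for i in range(4): ln(q[i],q[(i+1)%4],(0,255,0))
    for y in (-1,1):
        pass
    cv2.imwrite(f"pics/ov_{n}.png",c)
```

```text
(no output)
```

View pics/ov_scene.png

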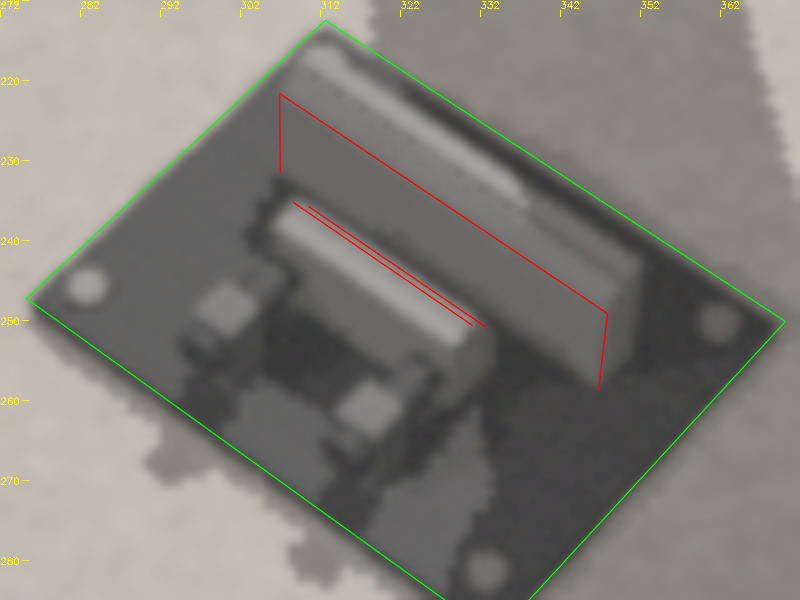

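View pics/ov_top.png

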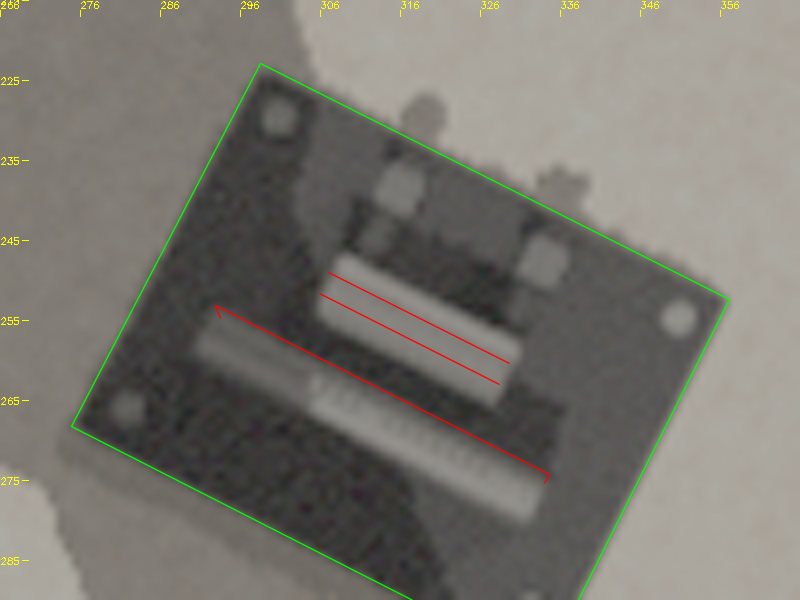

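```bash
cat > shimfit.py <<'E'
from fit import *
mt=[d for d in sil["top","shim_grip"]][0]["mask"]; ms=sil["scene","shim_grip"][0]["mask"]
H=box([-8,8],[-14,14],[76,118]); Bl=box([-2,2],[-12,12],[42,76])
def f(p,ml):
    e=0
    for n,m in ml:
        e+=np.abs(np.maximum(hullmask(I[n],T(p,H)),hullmask(I[n],T(p,Bl)))-m).sum()/m.sum()
    return e
for nm,ml in (("top",[("top",mt)]),("scene",[("scene",ms)]),("both",[("top",mt),("scene",ms)])):
    best=None
    for y0 in (-.15,0,.15):
        r=minimize(lambda q:f([485+3*q[0],-273+3*q[1],y0+.1*q[2]],ml),[0,0,0],method="Nelder-Mead",options=dict(initial_simplex=np.vstack([np.zeros(3),np.eye(3)*1.5]),xatol=.01,fatol=1e-4))
        if best is None or r.fun<best[1]: best=([485+3*r.x[0],-273+3*r.x[1],y0+.1*r.x[2]],r.fun)
    print(nm,np.round(best[0],3),round(best[1],3))
p=best[0]
for n,o,f8,fn in (("top",(415,270),16,"st"),("scene",(180,155),10,"ss")):
    c=cv2.imread(f"pics/{fn}.png")
    for X,col in ((H,(0,0,255)),(Bl,(0,255,0)),(box([-30,30],[-30,30],[0,0]),(255,0,0))):
        u=((P(I[n],T(p,X))+.5-o)*f8-.5).astype(np.float32); cv2.polylines(c,[cv2.convexHull(u).round().astype(np.int32)],True,col,1)
    cv2.imwrite(f"pics/ov_{fn}.png",c)
a=cv2.imread("pics/ov_st.png"); b=cv2.imread("pics/ov_ss.png")
cv2.imwrite("pics/ov_shim.png",np.hstack([cv2.resize(a,(450,333)),cv2.resize(b,(333,333))]))
E
python3 shimfit.py
```

```text
top [ 4.81536e+02 -2.75306e+02  4.10000e-02] 0.124
scene [ 483.424 -275.667    0.519] 0.149
both [ 4.81991e+02 -2.75456e+02  6.70000e-02] 0.346
```

```bash
sleep 1
python3 - <<'E'
from fit import *
p=[498.5,260.7,.03]
cs=[]
for n,o,fn in (("top",(160,245),"top0"),("scene",(395,195),"scene0")):
    c=crop8(cv2.imread(f"pics/{fn}.png"),*o,w=100,h=75,f=4)
    for X,col in ((box([-6,6],[-65,65],[78]),(0,0,255)),(box([-6,6],[-65,65],[8]),(0,255,0)),(box([-25,25],[-50,50],[20]),(255,0,0))):
        u=((P(I[n],T(p,X))+.5-o)*4-.5).astype(np.float32); cv2.polylines(c,[cv2.convexHull(u).round().astype(np.int32)],True,col,1)
    cs.append(c)
cv2.imwrite("pics/ov_bar.png",np.hstack(cs))
E
```

```text
(no output)
```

View pics/ov_shim.png

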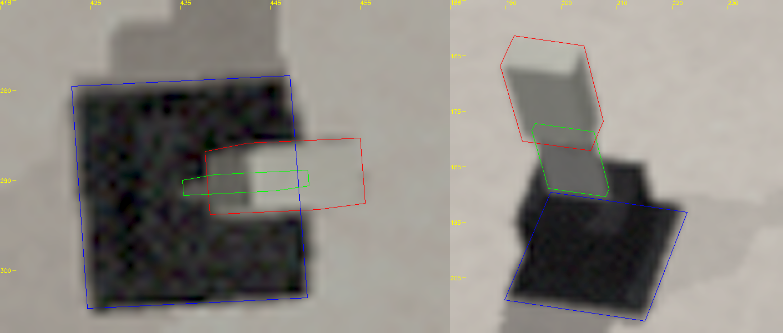

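View pics/ov_bar.png

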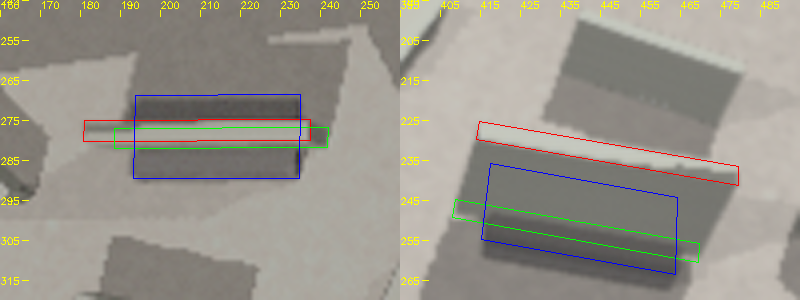

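```bash
cat > mv.py <<'E'
from h import *
from cell import robot, grip, kin, viewer
from scipy.spatial.transform import Rotation as Ro
HP=np.array([544.3,20.8,-.452])
def rot(th):
    c,s=np.cos(th),np.sin(th); return Ro.from_matrix(np.array([[0,c,s],[0,s,-c],[-1,0,0]])).as_rotvec()
def hw(x,y,z,p=HP):
    c,s=np.cos(p[2]),np.sin(p[2]); return np.array([p[0]+c*x-s*y,p[1]+s*x+c*y,z])
def w2h(X,p=HP):
    c,s=np.cos(p[2]),np.sin(p[2]); d=np.array(X)[:2]-p[:2]; return np.array([c*d[0]+s*d[1],-s*d[0]+c*d[1],X[2]])
def F(p=HP,n=1):
    f=np.array(robot.observe()["contact_force"]); c,s=np.cos(p[2]),np.sin(p[2])
    return np.array([c*f[0]+s*f[1],-s*f[0]+c*f[1],f[2]])
def st(tag=""):
    o=robot.observe(); print(tag,"t%.2f"%o["t"],"tcp",np.round(o["tcp_pos"],1),"h",w2h(o["tcp_pos"]).round(2),"Fh",F().round(2),"Tq",np.round(o["wrist_torque"],2),"gw",round(o["grip_width"]*92,2))
E
python3 - <<'E'
from mv import *
st()
print(Ro.from_rotvec(robot.observe()["tcp_rot"]).as_matrix().round(2))
for nm,pos,th in (("bar",[498,260.7,54],.028),("hold",hw(0,0,54),-.452),("shim",[482,-276.5,78],.07),("ins",hw(8,0,88),-.452)):
    for k in (0,np.pi):
        q=kin.ik(pos,rot(th+k)); print(nm,k,None if q is None else np.round(q,2))
E
```

```text
t1.70 tcp [176.4 625.6 214.6] h [-595.08  383.4   214.61] Fh [ 0.76 -0.17 -0.85] Tq [ 0.02  0.02 -0.03] gw 91.99
[[ 0.    0.27  0.96]
 [ 0.    0.96 -0.27]
 [-1.    0.    0.  ]]
bar 0 [-0.84  0.56  0.38  1.95 -0.32  0.69 -0.24]
bar 3.141592653589793 [-0.34  0.56 -0.25  1.92  0.21  0.69  2.45]
hold 0 [-0.54  0.57  0.56  2.   -0.46  0.7  -0.14]
hold 3.141592653589793 [-0.12  0.51  0.02  1.97 -0.02  0.65  2.61]
shim 0 [-0.08  0.58  0.7   1.97 -0.53  0.78  1.  ]
shim 3.141592653589793 [-0.42  0.99  1.34  1.99 -1.09  1.16 -1.68]
ins 0 [-0.56  0.53  0.6   1.97 -0.42  0.77 -0.16]
ins 3.141592653589793 [-0.15  0.47  0.08  1.95 -0.05  0.73  2.64]
```

Run:
```python
from mv import *
grip(0.6,40)
robot.movep([498,260.7,160],rot(.028)); st("above")
robot.servo_line([498,260.7,54],feed=100); st("down")
grip(0.0,40); robot.hold(.2); st("gripped")
im=viewer.read_camera("scene"); cv2.imwrite("pics/g1.png",im[140:320,340:580,::-1].repeat(3,0).repeat(3,1))
```

```text
above t4.17 tcp [497.3 262.6 160. ] h [-147.85  196.97  159.99] Fh [ 0.84 -0.45  0.39] Tq [-0.07  0.03 -0.  ] gw 55.18
down t5.38 tcp [498.5 260.9  54.6] h [-146.08  196.     54.6 ] Fh [ 0.45 -0.87 -1.11] Tq [-0.05  0.06  0.03] gw 54.88
gripped t6.31 tcp [498.  260.7  54. ] h [-146.42  195.6    54.03] Fh [-0.51  0.18 -0.1 ] Tq [-0.11  0.13 -0.01] gw 11.46
```

View pics/g1.png

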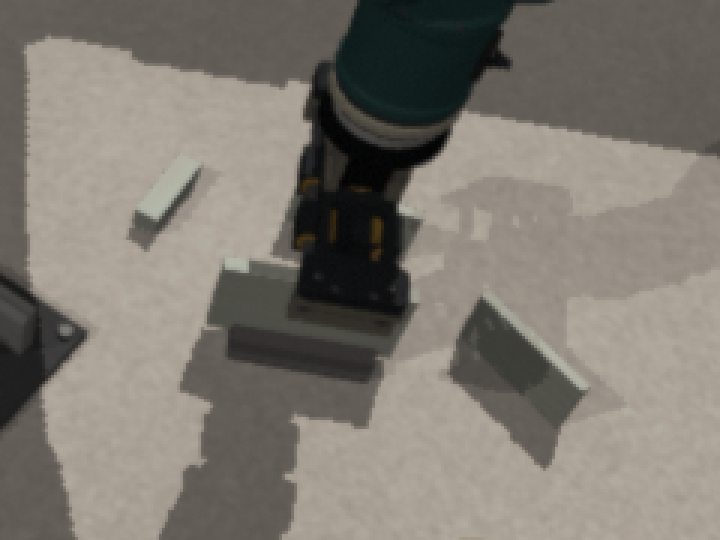

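Run:
```python
from mv import *
i=viewer.camera_info("scene")
for X in ([498,260.7,54],[498,260.7,78],[498,260.7,142],[498+37,260.7,142]): print((P(i,X)[0]-[340,140])*3)
robot.servo_line([498,260.7,85],feed=80); robot.hold(.2); st("lift31")
im=viewer.read_camera("scene"); cv2.imwrite("pics/g2.png",im[140:320,340:580,::-1].repeat(3,0).repeat(3,1))
print([ (d["confidence"],cam2w(i,d["at"]).round(1)) for d in viewer.pinpoint("bar_center","scene")])
```

```text
[310.50886516 298.52458261]
[318.92988477 277.90552609]
[343.19166208 218.5086763 ]
[338.92816086 263.7585709 ]
lift31 t7.10 tcp [497.6 260.5  84.6] h [-146.68  195.29   84.58] Fh [-0.58  0.46 -2.91] Tq [-0.07  0.06 -0.03] gw 11.56
[(0.85, array([487.8, 410. ,  26.7])), (0.68, array([497.4, 259.4,  73.7]))]
```

View pics/g2.png

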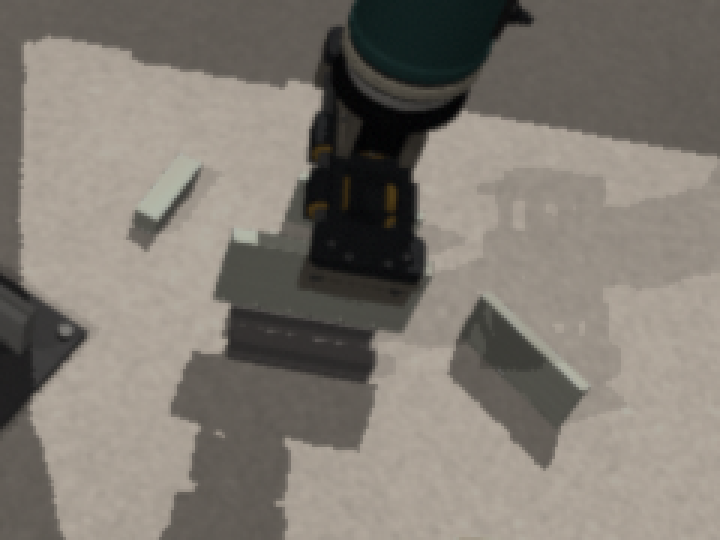

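Run:
```python
from mv import *
robot.servo_line([498,260.7,150],feed=150)
t=hw(1,0,150); robot.servo_line(t,feed=150,rotation=rot(HP[2])); 
robot.servo_line(hw(1,0,106),feed=80); robot.hold(.3); st("above holder")
for n,o in (("scene",(272,180)),("top",(266,215))):
    im=viewer.read_camera(n)[:,:,::-1]; cv2.imwrite(f"pics/full_{n}.png",im)
    from crop import crop8
    cv2.imwrite(f"pics/a_{n}.png",crop8(np.ascontiguousarray(im),*o,h=75))
```

```text
above holder t10.57 tcp [545.5  20.4 106.4] h [  1.21   0.18 106.4 ] Fh [ 0.95 -0.52 -2.1 ] Tq [-0.06  0.08 -0.  ] gw 11.61
```

View pics/a_scene.png

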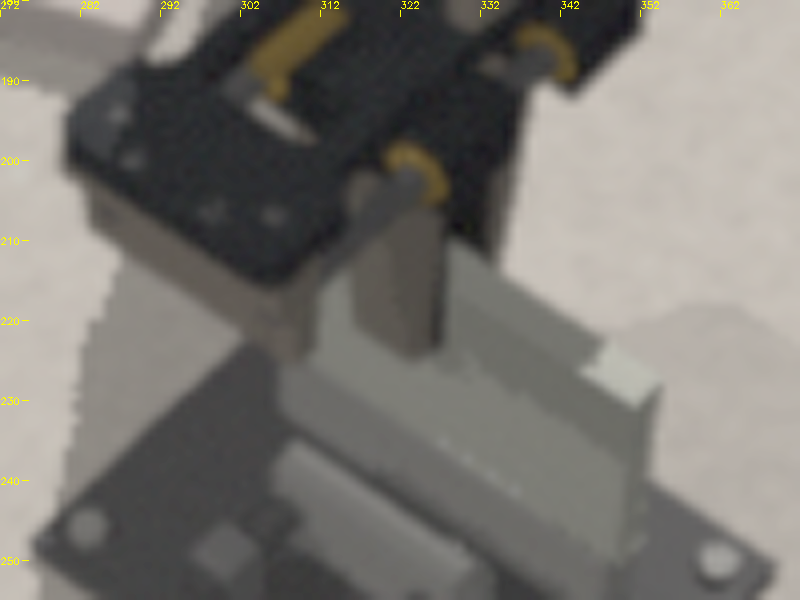

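View pics/a_top.png

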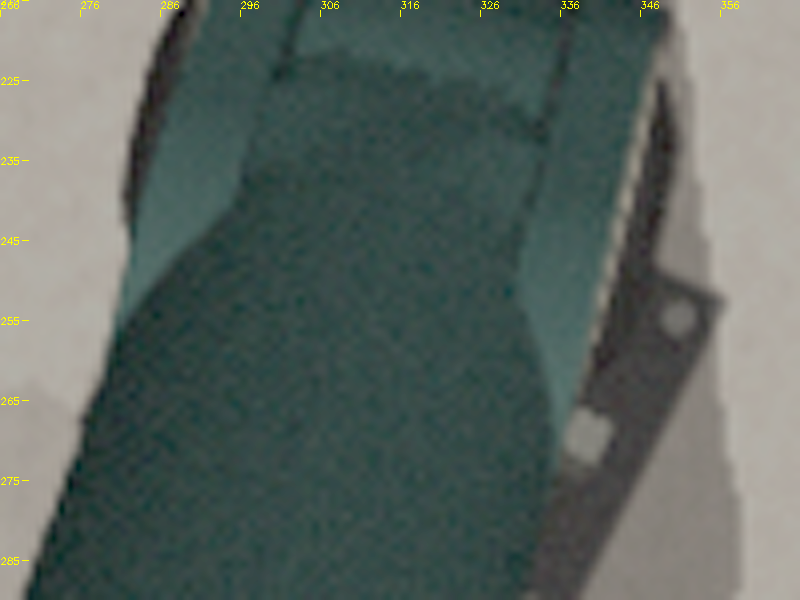

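Run:
```python
from mv import *
i=viewer.camera_info("scene")
for X in ((7.2,65,130.4),(-4.8,65,130.4),(7.2,65,64.4),(7.2,-65,60.4),(7.2,65,60.4)): print(X,((P(i,hw(*X))[0]+.5-[272,180])*8-.5).round())
```

```text
(7.2, 65, 130.4) [632. 405.]
(-4.8, 65, 130.4) [663. 374.]
(7.2, 65, 64.4) [612. 563.]
(7.2, -65, 60.4) [218. 306.]
(7.2, 65, 60.4) [611. 572.]
```

Run:
```python
from mv import *
f0=F()
for z in (96,90,84,78,72,66,62,59,57,55.5,54.3):
    robot.servo_line(hw(1,0,z),feed=40); st(f"z{z}")
    f=F()
    if abs(f[2]-f0[2])>12 or abs(f[0])>12: print("contact"); break
```

```text
z96 t11.07 tcp [544.9  20.3  95.6] h [ 0.76 -0.22 95.57] Fh [ 0.47 -0.37 -2.47] Tq [-0.08  0.09 -0.01] gw 11.65
z90 t11.37 tcp [545.   20.3  89.7] h [ 0.82 -0.11 89.7 ] Fh [-0.26 -0.42 -1.79] Tq [-0.14  0.11 -0.03] gw 11.55
z84 t11.67 tcp [544.9  20.3  83.7] h [ 0.78 -0.13 83.67] Fh [-0.32 -0.36 -2.11] Tq [-0.06  0.08 -0.02] gw 11.63
z78 t11.97 tcp [544.9  20.3  77.7] h [ 0.77 -0.14 77.67] Fh [ 0.11 -0.23 -2.07] Tq [-0.07  0.02  0.  ] gw 11.77
z72 t12.27 tcp [544.9  20.3  71.7] h [ 0.77 -0.15 71.68] Fh [ 0.21  0.3  -2.32] Tq [-0.04  0.14 -0.02] gw 12.04
z66 t12.57 tcp [545.   20.3  65.7] h [ 0.82 -0.15 65.68] Fh [-0.   -0.41 -2.2 ] Tq [-0.14  0.1   0.09] gw 11.81
z62 t12.82 tcp [545.1  20.3  61.8] h [ 0.95 -0.08 61.75] Fh [-0.26 -0.04 -1.05] Tq [-0.06  0.11  0.03] gw 11.97
z59 t13.07 tcp [545.3  20.3  58.9] h [ 1.090e+00 -2.000e-02  5.886e+01] Fh [ 0.09 -0.19 -1.93] Tq [-0.06  0.18  0.01] gw 11.5
z57 t13.32 tcp [545.2  20.3  56.9] h [ 1.070e+00 -4.000e-02  5.692e+01] Fh [-0.74 -0.39 -2.71] Tq [-0.06  0.16  0.02] gw 11.58
z55.5 t13.57 tcp [545.3  20.3  55.5] h [1.090e+00 1.000e-02 5.546e+01] Fh [ 0.53  0.34 -2.18] Tq [-0.04  0.17 -0.04] gw 11.64
z54.3 t13.82 tcp [545.3  20.3  54.3] h [ 1.090e+00 -1.000e-02  5.425e+01] Fh [-0.51  1.2  -1.06] Tq [-0.09  0.18  0.02] gw 12.06
```

Run:
```python
from mv import *
for k in range(12):
    x=0.6-.4*k
    robot.servo_line(hw(x,0,54.2),feed=15); robot.hold(.1); st(f"x{x:.1f}")
    if F()[0]>4: break
```

```text
x0.6 t14.17 tcp [544.9  20.6  54.2] h [6.600e-01 5.000e-02 5.424e+01] Fh [ 0.42  1.29 -2.71] Tq [-0.04  0.1   0.02] gw 12.02
x0.2 t14.52 tcp [544.5  20.7  54.2] h [ 2.10e-01 -2.00e-02  5.42e+01] Fh [ 0.44 -0.45 -1.79] Tq [0.   0.11 0.03] gw 11.97
x-0.2 t14.87 tcp [544.2  20.9  54.2] h [-1.800e-01  4.000e-02  5.422e+01] Fh [ 0.12  0.07 -2.3 ] Tq [-0.1   0.07  0.04] gw 11.64
x-0.6 t15.22 tcp [543.7  21.1  54.2] h [-6.100e-01 -1.000e-02  5.418e+01] Fh [-0.79 -0.4  -2.52] Tq [-0.13  0.11  0.01] gw 11.52
x-1.0 t15.57 tcp [543.6  21.1  54.3] h [-0.75  0.   54.27] Fh [ 0.9  -0.86 -2.4 ] Tq [-0.23 -0.1   0.06] gw 11.44
x-1.4 t15.92 tcp [543.5  21.2  54.3] h [-8.700e-01 -1.000e-02  5.432e+01] Fh [ 3.29  0.49 -3.94] Tq [-0.33 -0.55  0.15] gw 11.75
x-1.8 t16.27 tcp [543.5  21.2  54.4] h [-9.300e-01  2.000e-02  5.438e+01] Fh [ 5.91 -0.29 -4.13] Tq [-0.67 -1.1   0.09] gw 11.74
```

Run:
```python
from mv import *
for z in (53.8,53.3,52.8,52.3):
    robot.servo_line(hw(-1.2,0,z),feed=15); robot.hold(.1); st(f"z{z}")
    if F()[2]>3: break
grip(0.25); robot.hold(.2); st("released")
robot.servo_line(hw(-1,0,110),feed=100); st("up")
robot.servo_line(hw(-1,0,200),feed=200); robot.goto_joints(kin.ik([482,-200,200],rot(.07))); st()
import crop
for n,o in (("scene",(272,200)),("top",(266,215))):
    im=np.ascontiguousarray(viewer.read_camera(n)[:,:,::-1]); cv2.imwrite(f"pics/full1_{n}.png",im)
    cv2.imwrite(f"pics/b_{n}.png",crop.crop8(im,*o,h=75))
```

```text
z53.8 t16.62 tcp [543.5  21.3  54. ] h [-0.89  0.08 54.04] Fh [ 3.35 -0.04 -1.08] Tq [-0.54 -0.76  0.11] gw 11.73
z53.3 t16.97 tcp [543.5  21.2  54. ] h [-0.9   0.06 54.  ] Fh [ 2.53 -0.62  5.49] Tq [-0.59 -0.32  0.1 ] gw 11.57
released t17.54 tcp [543.   21.4  53.2] h [-1.430e+00  1.000e-02  5.317e+01] Fh [ 0.26  0.14 -0.26] Tq [-0.04  0.11  0.01] gw 22.85
up t18.26 tcp [543.1  21.5 109.8] h [-1.380e+00  7.000e-02  1.098e+02] Fh [-0.46 -0.27 -1.14] Tq [-0.08  0.1   0.02] gw 23.41
 t19.77 tcp [ 482.  -198.9  199. ] h [  39.88 -224.86  199.  ] Fh [-0.54 -0.35  0.18] Tq [-0.1   0.02 -0.04] gw 22.82
```

View pics/b_scene.png

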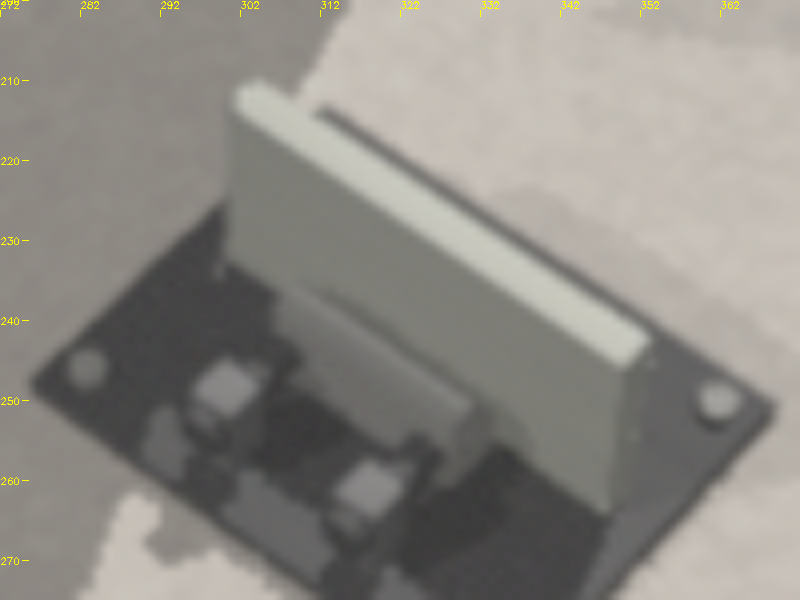

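View pics/b_top.png

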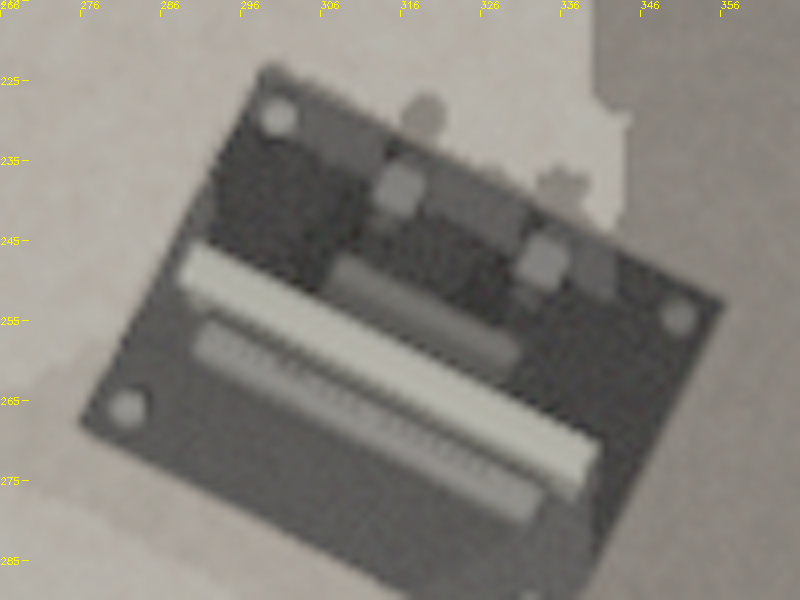

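Run:
```python
from fit import *
from mv import w2h,HP
ms={}
for n in ("scene","top"):
    for d in viewer.silhouettes("bar_center",n):
        m=d["mask"]; c=np.argwhere(m).mean(0)[::-1]; print(n,round(d["confidence"],2),m.sum(),c.round())
        if abs(c[0]-315)<25 and abs(c[1]-255)<30 and n not in ms: ms[n]=m
X2=box([-6,6],[-65,65],[30,78])
for sel in (["top"],["scene"],["top","scene"]):
    if all(s in ms for s in sel):
        p,e=fit([544,21,-.45],X2,[(s,ms[s]) for s in sel]); print(sel,p.round(3),round(e,3),w2h([p[0],p[1],0]).round(2))
i=I["scene"]
```

```text
scene 0.72 1215 [326. 236.]
scene 0.66 719 [457. 211.]
scene 0.62 867 [514. 260.]
top 0.55 399 [314. 260.]
top 0.51 180 [199. 324.]
top 0.5 263 [152. 281.]
['top'] [ 5.45287e+02  2.15140e+01 -4.50000e-01] 0.105 [0.58 1.07 0.  ]
['scene'] [ 5.46196e+02  2.25570e+01 -4.62000e-01] 0.143 [0.94 2.41 0.  ]
['top', 'scene'] [ 5.45403e+02  2.18250e+01 -4.57000e-01] 0.255 [0.54 1.4  0.  ]
```

Run:
```python
from mv import *
grip(0.6,50)
g=np.array([482,-276.5,0])
robot.movep(g+[0,0,170],rot(.07)); st("above")
robot.servo_line(g+[0,0,78],feed=100); robot.hold(.1); st("down")
import crop
im=np.ascontiguousarray(viewer.read_camera("scene")[:,:,::-1]); cv2.imwrite("pics/s1.png",crop.crop8(im,165,120,100,100,6))
```

```text
above t21.03 tcp [ 481.3 -277.6  169.4] h [  73.62 -295.93  169.42] Fh [-0.31  0.59  0.81] Tq [-0.05  0.11  0.01] gw 55.33
down t22.20 tcp [ 482.5 -276.7   78.7] h [  74.39 -294.62   78.71] Fh [0.78 0.03 0.18] Tq [0.   0.08 0.03] gw 55.22
```

View pics/s1.png

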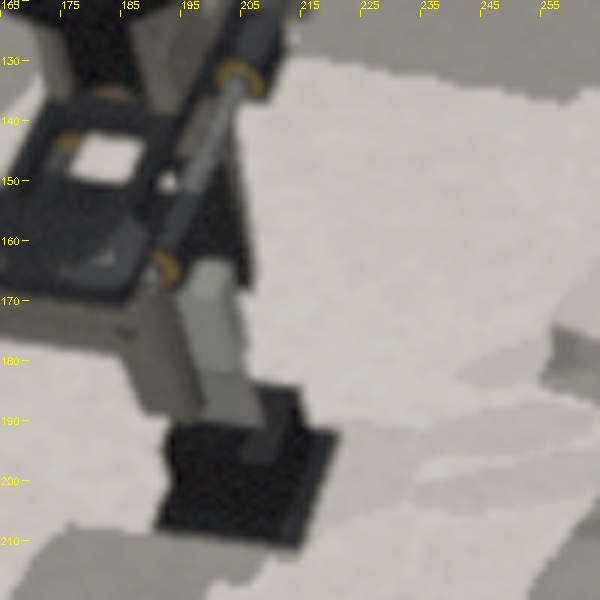

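Run:
```python
from mv import *
i=viewer.camera_info("scene")
for dx in (27,45):
  for dy in (-10,10): print(dx,dy,P(i,np.array([482.5,-276.7,78.7])+[dx,dy,0])[0].round(1))
for dy in(-14,14): print(P(i,[490,-276.7+dy,118])[0].round(1),P(i,[490,-276.7+dy,76])[0].round(1))
```

```text
27 -10 [189.9 185.5]
27 10 [198.6 187.2]
45 -10 [186.6 191.6]
45 10 [195.4 193.4]
[187.9 165.9] [191.9 179.5]
[200.4 168.3] [204.  181.9]
```

Run:
```python
from mv import *
g=np.array([482.,-274,78])
robot.servo_line(g,feed=60)
grip(0.0,50); robot.hold(.15); st("gripped")
robot.servo_line(g+[0,0,45],feed=80); robot.hold(.1); st("lift")
import crop
im=np.ascontiguousarray(viewer.read_camera("scene")[:,:,::-1]); cv2.imwrite("pics/s2.png",crop.crop8(im,150,100,100,100,6))
for k in ("shim_grip","shim_line"): print(k,[(round(d["confidence"],2),cam2w(viewer.camera_info("scene"),d["at"]).round(1)) for d in viewer.pinpoint(k,"scene")])
```

```text
gripped t23.32 tcp [ 482. -274.   78.] h [  72.71 -292.42   77.99] Fh [ 0.73 -0.3   0.33] Tq [-0.12  0.05 -0.  ] gw 15.67
lift t24.14 tcp [ 481.6 -273.8  122.6] h [  72.29 -292.34  122.57] Fh [ 0.64 -0.34 -0.88] Tq [-0.08  0.01 -0.05] gw 15.74
shim_grip [(0.48, array([ 484.1, -279.1,   78.2])), (0.33, array([747. , -32.6,   0.8]))]
shim_line [(0.78, array([ 482.9, -275.5,   80.8]))]
```

View pics/s2.png

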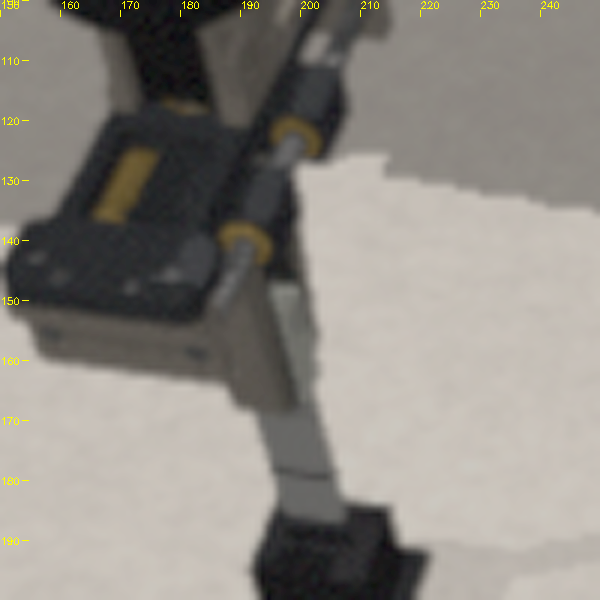

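Run:
```python
from mv import *
i=viewer.camera_info("scene")
for z in (73,76.6,80): print(z,P(i,[483.6,-273.8,z])[0].round(1))
```

```text
73 [200.6 179.7]
76.6 [200.2 178.6]
80 [200.  177.5]
```

Run:
```python
from mv import *
robot.servo_line([482,-274,190],feed=150)
robot.servo_line(hw(11,0,175),feed=180,rotation=rot(HP[2])); 
robot.servo_line(hw(11,0,160),feed=60); robot.hold(.3); st("above")
import crop
im=np.ascontiguousarray(viewer.read_camera("scene")[:,:,::-1]); cv2.imwrite("pics/i1.png",crop.crop8(im,272,180,100,75,8))
```

```text
above t27.40 tcp [554.4  16.1 160.2] h [1.1120e+01 1.2000e-01 1.6021e+02] Fh [-0.65  0.25 -0.46] Tq [-0.09  0.09 -0.01] gw 15.86
```

View pics/i1.png

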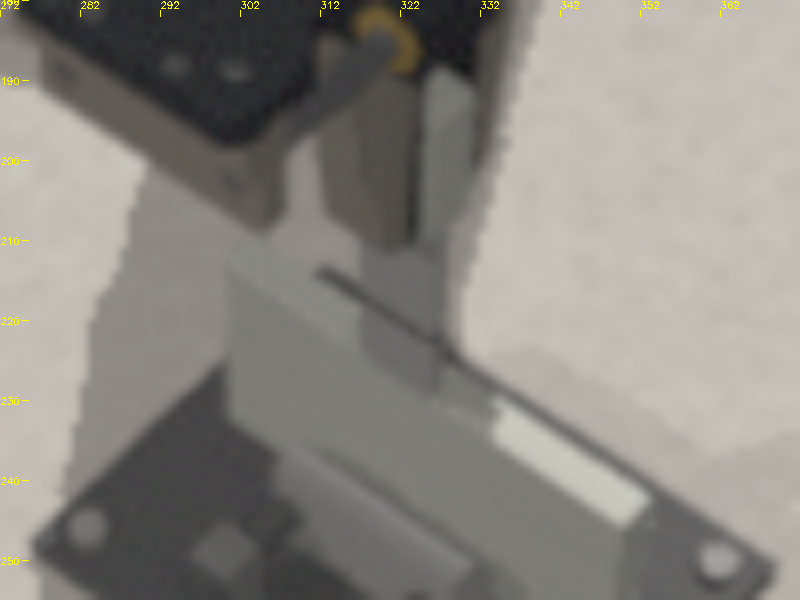

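Run:
```python
from mv import *
i=viewer.camera_info("scene")
for X in ((13,-12,88),(13,12,88),(5,-65,78),(5,65,78)): print(X,((P(i,hw(*X))[0]+.5-[272,180])*8-.5).round())
f0=F()
for z in (146,132,122):
    robot.servo_line(hw(11,0,z),feed=60); robot.hold(.05); st(f"z{z}")
    if np.abs(F()-f0).max()>5: print("contact");break
```

```text
(13, -12, 88) [361. 360.]
(13, 12, 88) [435. 410.]
(5, -65, 78) [223. 259.]
(5, 65, 78) [622. 526.]
z146 t27.88 tcp [554.1  15.9 145.7] h [ 10.94  -0.16 145.7 ] Fh [ 0.01  0.04 -0.74] Tq [-0.11  0.13 -0.02] gw 15.52
z132 t28.32 tcp [554.1  15.9 131.8] h [ 10.97  -0.14 131.8 ] Fh [-0.27 -0.37  0.13] Tq [-0.12  0.11 -0.  ] gw 15.94
z122 t28.68 tcp [554.1  15.9 121.8] h [ 1.093e+01 -1.100e-01  1.218e+02] Fh [-0.29 -0.52 -0.71] Tq [-0.13  0.12  0.04] gw 15.4
```

Run:
```python
from mv import *
robot.servo_line(hw(10,0,116),feed=40); robot.hold(.1)
f0=np.mean([F() for _ in range(3)],0); print(f0)
x=9.6
while x>4.5:
    robot.servo_line(hw(x,0,116),feed=15); robot.hold(.08); st(f"x{x:.1f}")
    if F()[0]-f0[0]>1.8: break
    x-=.4
```

```text
[ 0.47729725  0.50549783 -0.93694199]
x9.6 t29.42 tcp [553.   16.6 116.1] h [9.6400e+00 6.0000e-02 1.1607e+02] Fh [-0.37  0.54 -0.26] Tq [-0.03  0.1  -0.01] gw 15.9
x9.2 t29.75 tcp [552.6  16.8 116. ] h [9.1800e+00 2.0000e-02 1.1601e+02] Fh [-0.26  0.12 -1.66] Tq [-0.09  0.07 -0.02] gw 15.79
x8.8 t30.08 tcp [552.2  17.  116. ] h [  8.8   -0.   115.99] Fh [ 0.02 -0.23 -1.05] Tq [-0.06  0.1  -0.03] gw 15.79
x8.4 t30.42 tcp [551.9  17.1 116. ] h [  8.39  -0.   116.  ] Fh [ 0.49  0.06 -0.61] Tq [-0.08  0.07 -0.  ] gw 15.86
x8.0 t30.75 tcp [551.5  17.3 116. ] h [7.9900e+00 3.0000e-02 1.1602e+02] Fh [ 0.58  0.02 -0.46] Tq [-0.08  0.1  -0.01] gw 16.26
x7.6 t31.08 tcp [551.1  17.5 116. ] h [ 7.6100e+00 -1.0000e-02  1.1601e+02] Fh [ 0.72 -0.51 -1.04] Tq [-0.08  0.12 -0.03] gw 15.75
x7.2 t31.42 tcp [550.8  17.7 116. ] h [  7.2    0.   115.99] Fh [ 0.89 -0.22 -1.84] Tq [-0.09  0.08  0.02] gw 15.89
x6.8 t31.75 tcp [550.7  17.7 116.1] h [ 7.1400e+00 -1.0000e-02  1.1607e+02] Fh [ 0.89  0.12 -1.21] Tq [-0.32 -0.29  0.06] gw 15.82
x6.4 t32.08 tcp [550.6  17.8 116.2] h [6.9500e+00 4.0000e-02 1.1621e+02] Fh [ 2.19  0.34 -1.76] Tq [-0.46 -0.58  0.01] gw 15.44
x6.0 t32.42 tcp [550.4  17.9 116.3] h [6.7400e+00 1.0000e-02 1.1632e+02] Fh [ 4.32 -0.74  0.17] Tq [-0.7  -1.06  0.06] gw 15.67
```

Run:
```python
from mv import *
for z in (112,108,105,102,99,96,94,92):
    robot.servo_line(hw(6.4,0,z),feed=15); st(f"z{z}")
    f=F()
    if f[2]>32 or abs(f[0])>15: print("stop"); break
```

```text
z112 t32.83 tcp [550.5  18.  111.9] h [  6.83   0.18 111.91] Fh [ 5.1   0.65 -1.62] Tq [-0.58 -1.44  0.  ] gw 15.75
z108 t33.25 tcp [550.6  17.8 107.9] h [6.950e+00 7.000e-02 1.079e+02] Fh [ 5.75  0.73 -0.01] Tq [-0.69 -1.52  0.04] gw 15.96
z105 t33.60 tcp [550.6  17.8 104.8] h [7.0000e+00 4.0000e-02 1.0483e+02] Fh [5.76 1.26 0.39] Tq [-0.73 -1.62  0.05] gw 15.78
z102 t33.95 tcp [550.6  17.8 101.8] h [7.030e+00 5.000e-02 1.018e+02] Fh [ 5.47  0.34 -0.72] Tq [-0.77 -1.67 -0.01] gw 15.83
z99 t34.30 tcp [550.7  17.7  98.8] h [7.070e+00 3.000e-02 9.884e+01] Fh [ 5.61  1.01 -0.43] Tq [-0.82 -1.63  0.06] gw 15.66
z96 t34.65 tcp [550.7  17.9  96.3] h [ 7.04  0.21 96.25] Fh [5.17 0.08 3.74] Tq [-0.67 -1.31  0.07] gw 15.32
z94 t34.93 tcp [550.8  18.1  94.3] h [ 7.    0.39 94.28] Fh [ 4.75 -0.33  2.74] Tq [-0.59 -1.3   0.06] gw 15.96
z92 t35.22 tcp [550.8  18.1  92.4] h [ 7.03  0.44 92.43] Fh [5.8  0.68 4.7 ] Tq [-0.58 -1.18  0.01] gw 15.55
```

Run:
```python
from mv import *
for z in (90,88.5,87.5):
    robot.servo_line(hw(6.4,0,z),feed=15); st(f"z{z}")
robot.hold(.3); st("hold")
import crop
for n,o in (("scene",(272,180)),("top",(266,215))):
    im=np.ascontiguousarray(viewer.read_camera(n)[:,:,::-1]); cv2.imwrite(f"pics/i2_{n}.png",crop.crop8(im,*o,100,75,8))
    for k in ("shim_line","clamp_top","shim_grip","bar_center"): print(n,k,[(round(d["confidence"],2),w2h(cam2w(viewer.camera_info(n),d["at"])).round(1)) for d in viewer.pinpoint(k,n)])
```

```text
z90 t35.50 tcp [550.9  18.3  90.4] h [ 7.03  0.61 90.37] Fh [5.17 0.2  4.68] Tq [-0.48 -1.28  0.07] gw 15.6
z88.5 t35.75 tcp [550.9  18.3  88.9] h [ 7.02  0.58 88.86] Fh [4.49 1.79 3.87] Tq [-0.52 -1.31  0.07] gw 15.82
z87.5 t36.00 tcp [550.8  18.2  87.9] h [ 7.02  0.51 87.88] Fh [5.28 1.42 4.67] Tq [-0.53 -1.26  0.08] gw 15.89
hold t36.30 tcp [550.9  18.2  87.9] h [ 7.02  0.54 87.87] Fh [4.99 0.91 4.47] Tq [-0.53 -1.29  0.1 ] gw 15.79
scene shim_line [(0.53, array([ 8.4, -3.3, 46.5])), (0.19, array([-0.9, -1.2, -0.5]))]
scene clamp_top [(0.74, array([22.4,  1. , 45.6]))]
scene shim_grip []
scene bar_center [(0.97, array([ 1.1, -0.7, 42.9])), (0.96, array([-222. ,  325.4,   27.9])), (0.9, array([-254.5,  174. ,   27.6])), (0.69, array([ 8.7, -1. , 45.2]))]
top shim_line [(0.16, array([ 272.7, -340.2,    0.8]))]
top clamp_top []
top shim_grip []
top bar_center [(0.54, array([-215.1,  324.7,   23.9])), (0.48, array([-255.9,  178.2,   24.1]))]
```

View pics/i2_scene.png

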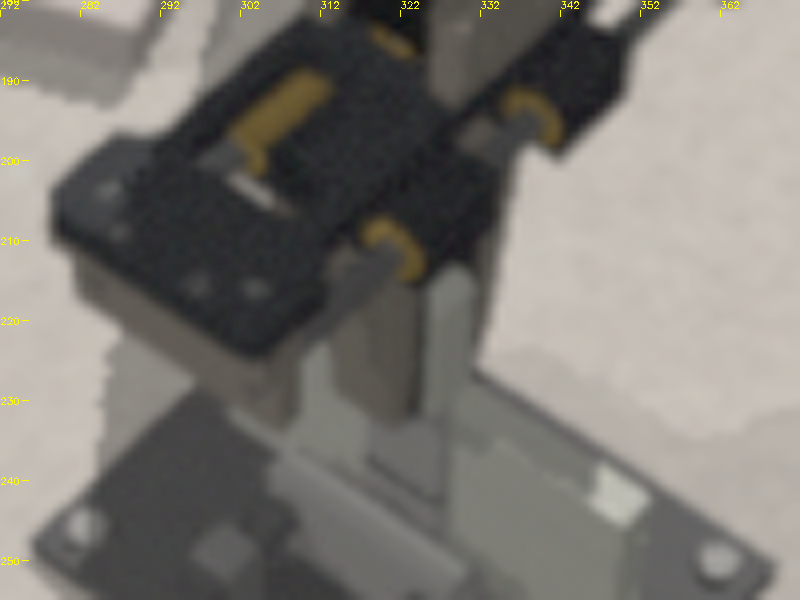

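```bash
python3 - <<'E'
from mv import *
i=viewer.camera_info("scene")
q=lambda X:((P(i,hw(*X))[0]+.5-[272,180])*8-.5).round()
for z in (39,42,45,48): print(z,q((9.2,-12,z)),q((9.2,12,z)))
for d in (0,1,2,3): print("clamp",d,q((17.2+d,-30,42)),q((17.2+d,30,42)))
E
python3 - <<'E'
import cv2
a=cv2.imread("pics/i2_scene.png")[360:600,230:530]; cv2.imwrite("pics/i3.png",cv2.resize(a,(750,600),interpolation=cv2.INTER_CUBIC))
E
```

```text
39 [367. 464.] [439. 513.]
42 [368. 457.] [439. 506.]
45 [368. 451.] [439. 500.]
48 [368. 444.] [440. 493.]
clamp 0 [295. 440.] [474. 563.]
clamp 1 [293. 443.] [472. 565.]
clamp 2 [290. 445.] [469. 568.]
clamp 3 [288. 447.] [467. 570.]
```

View pics/i3.png

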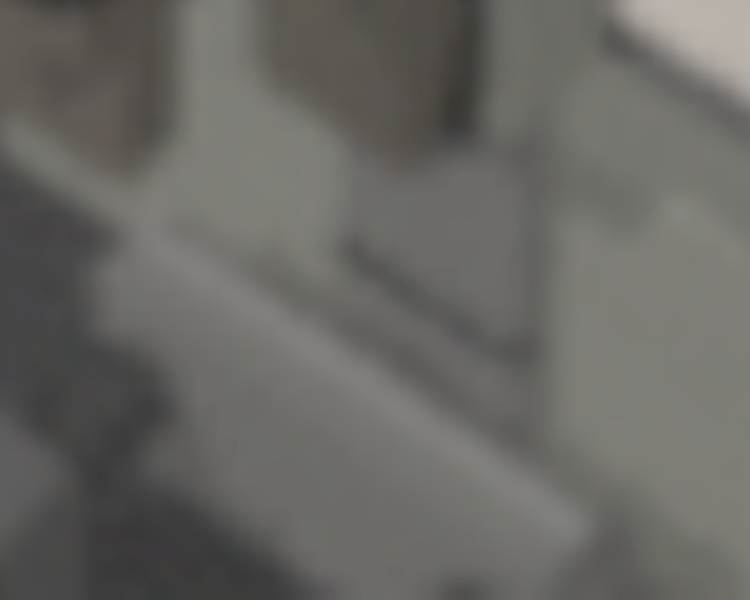

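Run:
```python
from mv import *
robot.servo_line(hw(6.6,0,86.6),feed=10); robot.hold(.6); st("final")
o=robot.observe(); print(Ro.from_rotvec(o["tcp_rot"]).as_matrix()[:,0].round(4))
import crop
im=np.ascontiguousarray(viewer.read_camera("scene")[:,:,::-1]); c=crop.crop8(im,272,180,100,75,8); cv2.imwrite("pics/fin_full.png",im)
cv2.imwrite("pics/fin.png",c)
```

```text
final t37.65 tcp [550.8  18.2  86.9] h [ 7.03  0.49 86.94] Fh [4.22 0.99 4.68] Tq [-0.5  -1.25  0.11] gw 15.87
[ 1.2e-03  4.0e-04 -1.0e+00]
```

View pics/fin.png

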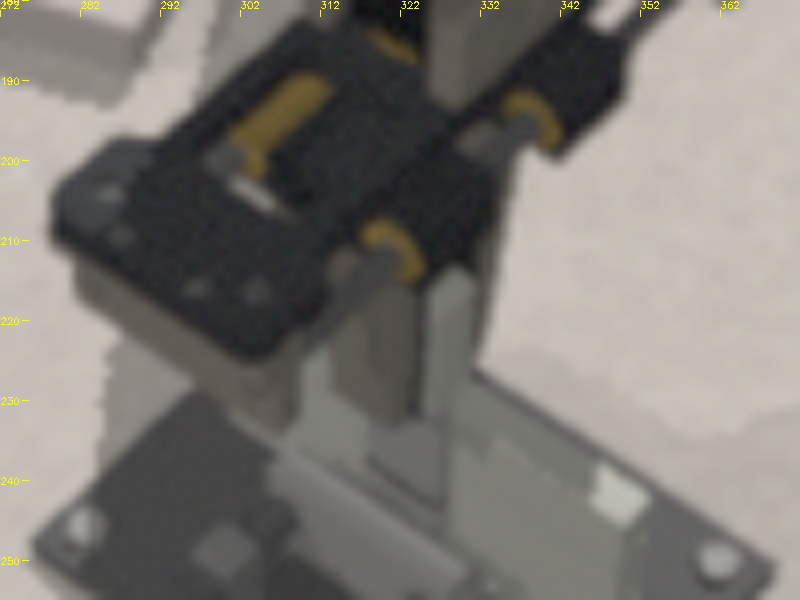

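View pics/fin_full.png

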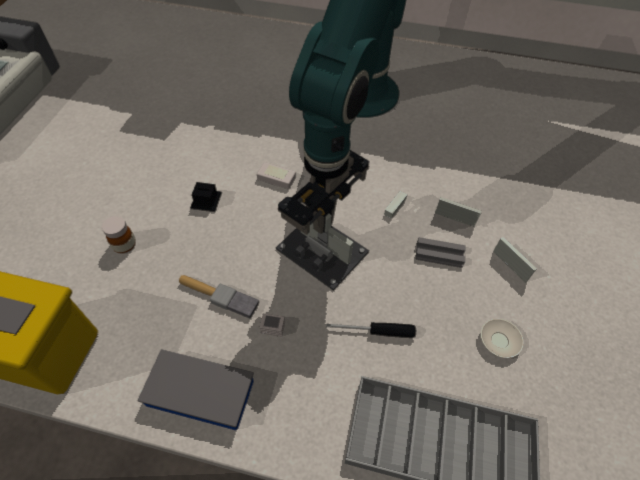

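Run:
```python
import cv2,numpy as np
a=cv2.cvtColor(cv2.imread("pics/i2_scene.png"),6).astype(np.float32); b=cv2.cvtColor(cv2.imread("pics/fin.png"),6).astype(np.float32)
for nm,(x0,x1,y0,y1) in dict(line=(372,432,445,515),finger=(335,415,330,430),body=(80,300,180,420),static=(40,260,430,590)).items():
    t=a[y0:y1,x0:x1]; r=cv2.matchTemplate(b[y0-10:y1+10,x0-10:x1+10],t,cv2.TM_CCOEFF_NORMED); print(nm,np.array(cv2.minMaxLoc(r)[3])-10,r.max().round(3))
for nm,c in (("i2",a),("fin",b)):
    for x in (385,400,415,425): 
        col=c[450:515,x-3:x+4].mean(1); print(nm,x,450+int(col.argmin()),col.min().round())
```

```text
line [-1  1] 0.96
finger [0 1] 0.996
body [-1  2] 0.998
static [0 0] 1.0
i2 385 470 88.0
i2 400 481 91.0
i2 415 491 87.0
i2 425 498 91.0
fin 385 474 89.0
fin 400 483 83.0
fin 415 494 87.0
fin 425 499 85.0
```

Run:
```python
from mv import *
robot.job_done(); st("done")
```

```text
the job is handed in; nothing more can be done
the job is handed in; nothing more can be done
```

The bar is standing in the channel and the shim is pinched between it and the clamp plate, still held. I handed the job in at about 37.7 s of robot time, and no verdict came back.

- **Bar:** I took the long bar from its grey rest, lowered it into the channel, pressed it against the back plate and the floor, and let go. The shim's later contact with the bar's front face came exactly where a flush bar should be. Image fits put the bar within about 2.5 mm of centre along the channel and within about 0.01 rad of parallel.
- **Shim:** I gripped it by the handle at 50 N, eased it against the bar, and pushed it down.
    - **Blade line:** it reads 40.5 to 41 mm high, against the clamp's top edge at 42 mm.
    - **Sideways position:** the tool is within about 1 mm of mid-clamp.
    - **Lean:** the tool is about 0.001 rad from vertical. I did not measure the shim itself.
    - **Wrist forces:** they were steady, about 4 N sideways from the bar and 4.7 N upward.
- **Other things:** nothing else on the bench looked moved in the last picture.

**Checks that disagreed or could not be made:**
- The upward drag of 4.7 N is below the stated 8 to 20 N.
- The clamp's opening could not be measured directly. I inferred about 2 mm from the shape and the contact.
- Image fits put the bar about 0.5 to 1 mm further from the back plate than my estimated channel centre, while contact said 0.8 mm closer. I trusted the contact.

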